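Purge a drying chest and hold its lid open

ROBOT

A 6-joint arm with a two-finger parallel gripper is mounted at the origin on the work surface. World frame = base frame: x ahead of the robot, y to its left, z up, the work surface at z = 0. Lengths are in mm, angles in rad, forces in N, time in s.
With the tool pointing down it reaches from about 325 to 875 mm from the base axis. Payload 4.4 kg.
Tool frame: the origin (TCP) lies on the centre line of the jaws, within the pads' length; the fingertips stand ahead of it and the grasp point (between the pads) lies 6 mm ahead of it (ctrl.tcp_to_tips is the z of the fingertips in the tool frame, in mm); z points along the fingers, y is the line along which they close (so a half turn about z gives the same grasp; the last joint's range is limited). The gripper opens to 85 mm and grips with 20 to 120 N. Pads are 22 mm wide; open, the fingers measure 114 mm over their backs; the gripper's body (76 mm by 85 mm) begins 54 mm behind the grasp point. The pads swing forward as they close: fully open they stand 13 mm farther back than shut.
Start: joints at [-1.438, 0.207, 1.542, -0, 1.393, -0.15], TCP at [160.439, -552.166, 256.282] pointing down, gripper open.
Joint ranges: [-2.73, 2.73], [-0.86, 2.22], [0.23, 2.46], [-1.11, 4.25], [0.08, 2.63], [-2.82, 2.82]. Speed limits (rad/s): [2.79, 2.79, 3.14, 3.14, 3.14, 3.14].

INTERFACE

Orientations are given as a 3x3 rotation matrix whose columns are the frame's x, y, z axes.
In Python, from plant import ctrl, sensors, optics gives the robot as it stands. Calls block until the motion is done:
- ctrl.move_ptp(position, orientation): joint-space move of the TCP to a pose.
- ctrl.move_l(position, rot=None, vel=150, threshold=None): straight line of the TCP; rot=None keeps the orientation; vel is the mean speed in mm/s. With threshold (N) it stops when the force on the tool has changed by that much, and returns True; else False.
- ctrl.set_joints(angles): joint-space move.
- ctrl.gripper_to(opening, force=None): finger opening in mm; force is the grip in N (None keeps the last); returns when the fingers have stopped.
- ctrl.hold(seconds).
- ctrl.solve_ik(position, orientation): joint angles nearest the present ones, or None.
- sensors.read_state(): the state.
- optics.grab_frame(name): name is "scene" or "top" or "wrist"; returns (picture, depth): 384x512x3 uint8, red, green, blue; 384x512 float32, mm along the optical axis (not along the pixel's ray), 0 where there is no reading.
- optics.camera_params(name): a dict with "mtx" (3x3 intrinsics, pixels), "R" (3x3) and "t" (3): a world point X has camera coordinates R X + t; the wrist camera has in their place "T_tool_cam" (4x4, takes a point from camera to tool coordinates, whose origin is the TCP and whose axes are the flange's). Camera axes: x right, y down, z forward; pixel columns grow to the right and rows downward; lengths in mm; the calibration is good to about 2 mm. A picture is of the moment at which its call begins: read the wrist's pose just before it. camera_params takes no time and is no camera call.
A pose or a line that the arm cannot do raises ctrl.MotionError and nothing moves.
- ctrl.finish_job(): hands the job in; it is judged then, once.
The state is a dict: "t": time; "q": joint angles; "qvel": joint speeds; "tau": joint torques, N m; "eef_pos": TCP position; "eef_rot": TCP orientation; "force": force on the tool from outside, world axes, zero at the start; "wrist_torque": the same for the moment, N m; "grip_width": finger opening in mm; "grasp_force": force on a finger pad.
Only numpy, scipy, OpenCV 4.12 (cv2) and the standard library are available. Lean on these libraries where they do the work, as an engineer would, in place of code of your own. Each camera call takes 0.05 s, during which the arm holds its last target. There are 200 camera calls.

TASK

Clear the fumes from the wooden drying chest: push the red-handled pump lever right down to its stop and let it spring all the way back up, three full strokes at least. Then tug the chest's lid gently upward by its round knob to learn whether it is caught, and if it is, tip the small black-balled catch lever in front of it over to its other side. Raise the lid to about 40 degrees (no less than 30) and finish while still holding it open and still, for the painted tiles to be taken out; leave the other things on the table where they are.

Things in the scene. Friction and masses are not known exactly. Their poses are not given: they have to be found in the camera images.
- chest: Drying chest, pale wood, white lid, screwed down; 300 (x) x 240 (y) x 138 mm. Origin: centre of its underside; its -x side is the front (air slots) and faces roughly the robot, z up. The front 66 mm is a fixed rail, top 125 mm above the table, with the catch lever; the lid, top at 138 mm, lies behind it. Whether the lid is caught cannot be seen.
- lid_knob (a point): Centre of the lid's round wooden knob (30 mm ball on a 14 mm stem, 35 mm above the lid's top, mid front edge). Moves with the lid on an arc about lid_hinge; when shut it is 195 mm in front of and 53 mm above the hinge. Gripped with a finger on either side along the chest's y axis, the ball can turn between the fingers as the lid swings.
- lid_hinge (a point): Point on the lid's hinge line, at the back of the chest, 140 mm behind the chest's centre and 120 mm above the table; the line runs along the chest's y axis.
- lid (a joint): Lid angle, rad: 0 shut, grows as the front edge rises, stop at 1.2. Let go, it always falls shut. Lifting at the knob takes 1.5 to 5 N. If caught, it rises freely about 0.03 rad (6 mm at the knob), then meets a springy resistance (about 0.02 rad more per 10 N); 15 N of pull tells. Over 40 N on the catch damages it.
- catch_ball (a point): Centre of the black ball (22 mm) on the catch's thin brass lever, on the chest's front rail about 60 mm in front of the lid knob. The ball is 50 mm from the lever's pivot, which lies in the chest's mid-plane, 115 mm in front of its centre and 115 mm above the table. Ball height 156 mm when lying over, 165 mm upright.
- catch (a joint): Catch lever angle, rad, tipping about the chest's x axis: 0 upright, +0.6 over to the chest's -y side, -0.6 over to its +y side. It falls by its weight to one end or the other; under 1 N on the ball tips it. On one side it holds the lid, on the other the lid is free; which differs each time, only a tug tells. Pulling the lid does not move it.
- pump_grip (a point): Middle of the red grip (26 mm thick, 70 mm + round ends long) of the pump's lever, which points from the pump towards the robot (the pump's -x) and slopes up at rest. On the lever's centre line, 195 mm from its pivot. At rest about 206 mm above the table, at the bottom stop about 82 mm.
- pump_pivot (a point): Pivot of the pump lever, 130 mm above the table, on the green hand air pump that is bolted to the table; x and y axes as the pump's. The lever swings in the pump's x-z plane.
- pump_lever (a joint): Pump lever angle, rad: 0 at rest (sloping 0.4 rad up towards the robot), 0.65 pushed down to its stop. A spring returns it when released (within about 0.5 s); pushing at the grip takes about 3 N at the top, 7 N at the bottom. A stroke counts from beyond 0.58 back to under 0.08.
- hex_tile: White hexagonal tile with blue flower, 90 mm across, 8 mm thick; bystander. Origin: centre of underside.
- square_tile: Square tile, blue with orange flower, 90 x 90 x 8 mm; bystander. Origin: centre of underside.
- paint_jar: Small paint jar with blue cap, 48 mm diameter, 50 mm high; bystander. Origin: centre of underside.
- spray_can: Red spray can, 54 mm diameter, 170 mm high; bystander. Origin: centre of underside.
- plaque: Cream oval plaque with red flower, 180 x 100 x 10 mm; bystander. Origin: centre of underside.
- paint_brush: Paint brush lying on the table; bystander. Origin: on its underside.

How it is judged (in metres and radians):
On the way, in this order (a step that is already met when the one before it is completed fails the run):
1. pump lever pushed down to its stop, first stroke (value of joint pump_lever above 0.58 rad), for 0.05 s.
2. pump lever back up, first stroke (value of joint pump_lever below 0.08 rad), for 0.05 s.
3. pump lever pushed down to its stop, second stroke (value of joint pump_lever above 0.58 rad), for 0.05 s.
4. pump lever back up, second stroke (value of joint pump_lever below 0.08 rad), for 0.05 s.
5. pump lever pushed down to its stop, third stroke (value of joint pump_lever above 0.58 rad), for 0.05 s.
6. pump lever back up, third stroke (value of joint pump_lever below 0.08 rad), for 0.05 s.
7. lid tugged upward by the fingers, after the pumping (value of joint lid above 0.018 rad and contact force between the fingers and lid above 0.3 N), for 0.05 s.
At the end, for the whole second after the job is handed in: The lid stands still (under 0.1 rad/s) at 0.5 to 1.1 rad, carried by the fingers touching it (over 0.5 N), and the pump lever is back up (under 0.08 rad) (value of joint lid between 0.5 and 1.1 rad and velocity of joint lid between -0.1 and 0.1 rad/s and contact force between the fingers and lid above 0.5 N and value of joint pump_lever below 0.08 rad); the arm keeps its last pose, push and grip.
It fails at once if the lid is forced against its catch (over 40 N) (contact force between lid and catch above 40 N).
It fails at once if a bystander is moved more than 20 mm (distance of any of hex_tile, square_tile, paint_jar, spray_can, plaque, paint_brush from where it was at the start of the episode above 0.02 m).
It also fails if it takes over 72 s, if anything falls off the work surface, if the arm or the gripper's body presses on something with over 40 N, if the wrist force passes 120 N, or if a joint passes its speed limit or range.

## Working session

There is one attempt and no reset: what is moved stays moved. The work goes in short steps, each a Python script; the robot and the scene stay as the last script left them, time stands still between calls to the robot, and variables do not carry over. Pictures are saved under pics/ and viewed, at most 10 in all, crops included, and the job is handed in when it is done.

```bash
ls; mkdir -p pics
python3 - <<'E'
from plant import ctrl,sensors,optics
import cv2,numpy as np
for n in("scene","top"):
    p,d=optics.grab_frame(n); np.savez(f"pics/{n}.npz",p=p,d=d)
    cv2.imwrite(f"pics/{n}0.png",p[:,:,::-1])
    c=optics.camera_params(n);print(n,c["mtx"],-c["R"].T@c["t"],c["R"])
print(sensors.read_state(),ctrl.tcp_to_tips)
E
```

```text
pics
scene [[497.27718012   0.         253.18934838]
 [  0.         497.27718012 192.15183634]
 [  0.           0.           1.        ]] [1537.75817115 -292.98972866 1683.85340706] [[ 0.31631451  0.94864821 -0.00342108]
 [ 0.79109262 -0.26576649 -0.55094522]
 [-0.52356241  0.17156558 -0.8345344 ]]
top [[446.85244777   0.         248.50649897]
 [  0.         446.85244777 196.98708063]
 [  0.           0.           1.        ]] [ 385.16898965   12.37293361 1458.65429712] [[-0.02845448 -0.99958162  0.00518901]
 [-0.99238646  0.02762659 -0.12002449]
 [ 0.11983092 -0.00856474 -0.99275737]]
{'t': 0.1, 'q': array([-1.43849325e+00,  2.07381200e-01,  1.54285724e+00,  6.03249722e-05,
        1.39350000e+00, -1.50477185e-01]), 'qvel': array([ 0.0018387 , -0.00240061, -0.00447186,  0.00114497,  0.0015739 ,
       -0.00084185]), 'tau': array([-9.64002902e-04, -3.84095693e+01, -2.92550468e+01, -3.77577562e-04,
        4.92224077e-03, -7.95591092e-06]), 'eef_pos': array([ 160.3720932 , -551.50613041,  255.19358271]), 'eef_rot': array([[ 9.60286414e-01,  2.79016045e-01, -2.24205477e-04],
       [ 2.79015876e-01, -9.60284116e-01,  2.13486111e-03],
       [ 3.80359545e-04, -2.11263500e-03, -9.99997696e-01]]), 'force': array([ 0.30196587, -0.42314335, -0.29024725]), 'wrist_torque': array([ 0.02224811, -0.02373971, -0.01198457]), 'grasp_force': 0.0, 'grip_width': 85.53918231372471} 25.0
```

View pics/scene0.png

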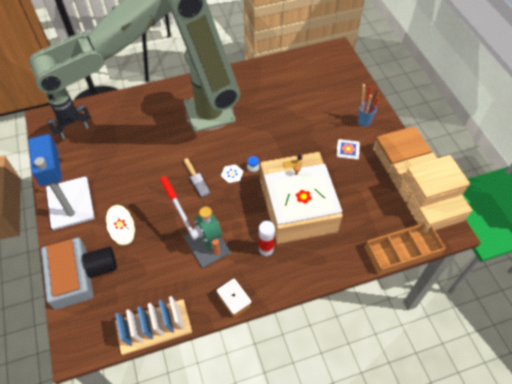

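View pics/top0.png

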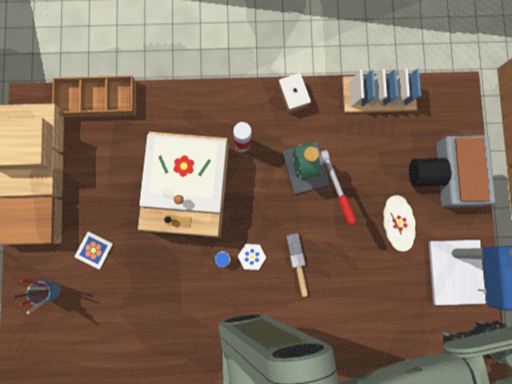

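The top view shows the chest at about (183,185), with its knob at (178,199) and the catch ball at (167,219). The pump is at (307,165) and its red grip at (346,208).

```bash
cat > h.py <<'E'
import numpy as np,cv2
from plant import ctrl,sensors,optics
def ray(n,uv):
    c=optics.camera_params(n); o=-c["R"].T@c["t"]
    d=c["R"].T@np.linalg.solve(c["mtx"],[uv[0],uv[1],1.]); return o,d
def plane(n,uv,z):
    o,d=ray(n,uv); return o+d*(z-o[2])/d[2]
def dep(n,uv,D): 
    o,d=ray(n,uv); return o+d*D
def blobs(mask,amin=20):
    k,l,s,c=cv2.connectedComponentsWithStats(mask.astype(np.uint8))
    return [(c[i],s[i],l==i) for i in range(1,k) if s[i,4]>=amin]
E
python3 - <<'E'
from h import *
np.set_printoptions(precision=1,suppress=True)
for n in("top","scene"):
    f=np.load(f"pics/{n}.npz");p,d=f["p"],f["d"];h=cv2.cvtColor(p,cv2.COLOR_RGB2HSV);H,S,V=h[...,0],h[...,1],h[...,2]
    print(n)
    for c,s,m in blobs(((H<6)|(H>174))&(S>170)&(V>120),25):
        ys,xs=np.nonzero(m);P=np.array([dep(n,(x,y),d[y,x]) for x,y in zip(xs,ys)])
        print("red",c,s,np.median(P,0),P.min(0),P.max(0))
    for c,s,m in blobs((V<45),8):
        if n=="top" and not(130<c[0]<240 and 120<c[1]<245):continue
        if n=="scene" and not(250<c[0]<350 and 140<c[1]<250):continue
        ys,xs=np.nonzero(m);print("dark",c,s,dep(n,c,np.median(d[m])))
f=np.load("pics/top.npz");p,d=f["p"],f["d"]
for uv in [(178,199),(167,219),(183,185),(190,221),(346,208),(336,184),(328,165),(152,136),(222,140),(140,206),(218,212),(307,150)]: print(uv,p[uv[1],uv[0]],dep("top",uv,d[uv[1],uv[0]]))
# lid corners
m=(d>0); v,u=np.mgrid[0:384,0:512]
c=optics.camera_params("top");Pc=np.stack([(u-c["mtx"][0,2])/c["mtx"][0,0]*d,(v-c["mtx"][1,2])/c["mtx"][1,1]*d,d],-1)
W=(Pc-c["t"])@c["R"]
reg=(u>120)&(u<232)&(v>115)&(v<245)
for lo,hi in((132,146),(119,131),(119,146)):
    mm=reg&(W[...,2]>lo)&(W[...,2]<hi); 
    B=max(blobs(mm),key=lambda b:b[1][4])[2]
    r=cv2.minAreaRect(W[B][:,:2].astype(np.float32));print(lo,r,cv2.boxPoints(r))
a=p[120:250,120:380];b=np.load("pics/scene.npz")["p"][130:270,150:350]
cv2.imwrite("pics/crop1.png",cv2.resize(a,None,fx=3,fy=3,interpolation=2)[:,:,::-1])
E
```

```text
top
red [183.4 165.7] [174 156  19  20 199] [643.2 192.2 141.2] [385.2  12.4 132.3] [ 672.7  221.5 1458.7]
red [346.8 209.9] [338 195  18  30 271] [ 490.4 -271.4  216.7] [ 385.2 -325.3   -5.8] [ 535.7   12.4 1458.7]
dark [167.3 219.6] [165 218   6   4  16] [482.1 238.2 164.8]
scene
red [167.8 187.1] [160 176  17  24 196] [ 492.7 -272.9  210.3] [ 282.3 -293.    -8.1] [1537.8 -246.1 1683.9]
red [303.4 196.6] [297 191  14  12  61] [650.  191.7 139.5] [615.5 169.9 127.2] [671.9 218.6 151. ]
red [266.5 244.5] [259 239  16  11 115] [765.5   7.8  82.4] [710.9 -10.3   0.5] [772.4  60.3 115.8]
(178, 199) [199 137  88] [538.4 203.3 187.5]
(167, 219) [39 44 44] [483.8 239.3 163.5]
(183, 185) [244 242 227] [586.1 195.5 137.3]
(190, 221) [172 135  81] [479.  177.8 122.6]
(346, 208) [219  60  55] [ 496.4 -269.4  218.3]
(336, 184) [205 204 208] [ 570.1 -252.7  181.5]
(328, 165) [110 107 111] [ 632.  -237.9  152.2]
(152, 136) [233 231 227] [738.  287.1 139.2]
(222, 140) [230 221 204] [719.8  76.1 139.6]
(140, 206) [158 139 124] [541.1 355.3   2.8]
(218, 212) [171 164 156] [503.9  93.7 120. ]
(307, 150) [212 163  91] [ 659.8 -164.9  238.5]
132 ((625.8263549804688, 195.27392578125), (240.6573486328125, 221.0642547607422), 83.9198226928711) [[503.2  87.3]
 [723.   63.9]
 [748.5 303.2]
 [528.7 326.6]]
119 ((481.56109619140625, 211.18609619140625), (240.3854217529297, 69.77327728271484), 83.79743194580078) [[433.9  95.5]
 [503.3  87.9]
 [529.2 326.9]
 [459.9 334.4]]
119 ((596.2802734375, 199.28616333007812), (242.1730194091797, 300.43927001953125), 83.82971954345703) [[433.9  95. ]
 [732.6  62.8]
 [758.6 303.5]
 [459.9 335.8]]
```

View pics/crop1.png

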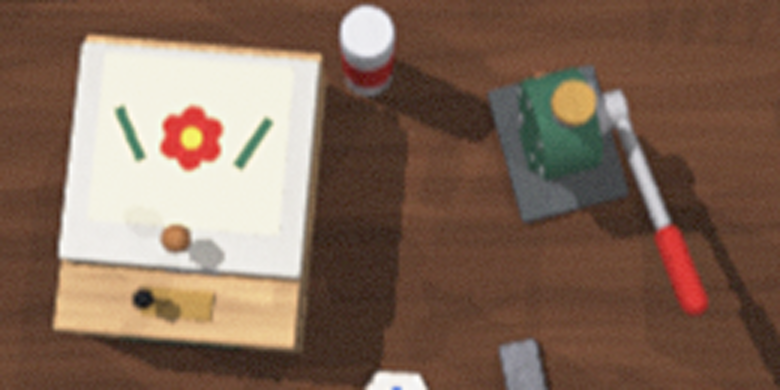

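Chest: centre (596,199), yaw −6.15°. The measured knob and ball positions agree with the model, and the catch lies over on +y (−0.6). Pump: grip (491,−272), yaw about 13.5°. All heights check out, so I'll start pumping.

```bash
cat >> h.py <<'E'
def Rdown(yaw): c,s=np.cos(yaw),np.sin(yaw); return np.array([[c,s,0],[s,-c,0],[0,0,-1.]])
CY=np.radians(-6.15); CC=np.array([596.3,199.3,0]); CX=np.array([np.cos(CY),np.sin(CY),0]); CYv=np.array([-np.sin(CY),np.cos(CY),0])
def ch(x,y,z): return CC+CX*x+CYv*y+np.array([0,0,z])
E
python3 - <<'E'
from h import *
np.set_printoptions(precision=1,suppress=True)
R=Rdown(np.radians(13.5)); x,y=486,-273
ctrl.gripper_to(0,20)
ctrl.move_ptp([x,y,275],R)
s=sensors.read_state();print(s["t"],s["eef_pos"],s["force"],s["grip_width"])
print(ctrl.move_l([x,y,215],vel=60,threshold=1.5)); s=sensors.read_state();print("contact",s["t"],s["eef_pos"],s["force"])
print(ctrl.move_l([x,y,110],vel=110,threshold=18)); s=sensors.read_state();print("low",s["t"],s["eef_pos"],s["force"])
E
```

```text
2.45 [ 485.5 -273.9  274.9] [ 0.6  0.6 -0.7] 0.03818653372963968
True
contact 3.025 [ 485.2 -272.8  245.3] [ 1.3 -0.2  2. ]
True
low 4.0917 [ 487.2 -273.5  122.7] [-4.6  3.  14. ]
```

Run:
```python
from h import *
np.set_printoptions(precision=1,suppress=True)
x,y=486,-273
def st(n): s=sensors.read_state();print(n,s["t"],s["eef_pos"],s["force"])
ctrl.hold(.1);st("low")
for i in range(3):
    ctrl.move_l([x,y,258],vel=200); ctrl.hold(.35); st("up")
    if i==2: break
    ctrl.move_l([x,y,108],vel=130,threshold=20); ctrl.hold(.12); st("low")
ctrl.move_l([x,y,290],vel=150)
p,d=optics.grab_frame("top"); np.savez("pics/t2.npz",p=p,d=d)
# to the knob: approach above, gripper along chest y
ctrl.gripper_to(60)
ctrl.move_ptp(ch(-55,0,300),Rdown(CY)); st("above knob")
s=sensors.read_state();p,d=optics.grab_frame("wrist");np.savez("pics/w.npz",p=p,d=d,pos=s["eef_pos"],rot=s["eef_rot"])
cv2.imwrite("pics/w.png",p[:,:,::-1]); print(optics.camera_params("wrist"))
```

```text
low 4.1917 [ 487.2 -273.5  122.8] [-4.8  3.7 14.4]
up 5.375 [ 485.7 -272.8  257. ] [-0.   0.1 -0.1]
low 6.475 [ 487.4 -273.7  122.8] [-5.1  2.4 14.8]
up 7.6583 [ 485.7 -272.8  257. ] [ 0.1 -0.   0.3]
low 8.7583 [ 487.5 -273.7  122.8] [-5.4  2.9 15.6]
up 9.9417 [ 485.7 -272.8  257. ] [ 0.3 -0.1 -0.7]
above knob 12.7167 [541.9 204.3 300. ] [-0.5  0.4  0.8]
{'mtx': array([[338.5,   0. , 262.4],
       [  0. , 338.5, 186.2],
       [  0. ,   0. ,   1. ]]), 'T_tool_cam': array([[  -0. ,   -1. ,   -0.3,   79.2],
       [   1. ,   -0. ,   -0. ,   -0.4],
       [   0. ,   -0.3,    1. , -116.9],
       [   0. ,    0. ,    0. ,    1. ]])}
```

View pics/w.png

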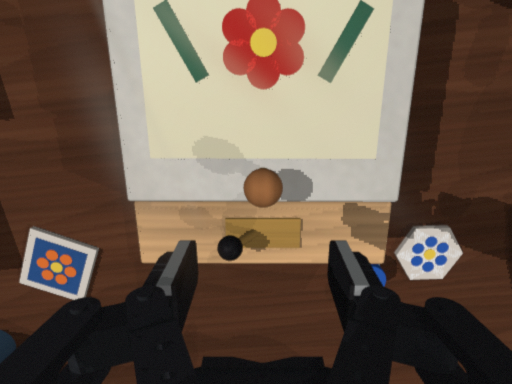

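The wrist view confirms the knob at (263,187), centred between the jaws, and the catch ball at (230,248), on the chest's +y side. I'll grip the knob and tug.

```bash
cat >> h.py <<'E'
def knob(th,dz=5):
    u,v=195*np.cos(th)-53*np.sin(th),195*np.sin(th)+53*np.cos(th)
    return ch(140-u,0,120+v+dz)
def st(n):
    s=sensors.read_state();print(n,round(s["t"],2),s["eef_pos"].round(1),s["force"].round(1),round(s["grip_width"],1),round(float(s["grasp_force"]),1));return s
E
python3 - <<'E'
from h import *
k=knob(0)
ctrl.move_l(k+[0,0,40],vel=150); ctrl.move_l(k,vel=80,threshold=8); st("at knob")
ctrl.gripper_to(20,30); a=st("gripped")
for th in (.015,.03,.045,.06,.075):
    p=a["eef_pos"]+knob(th)-knob(0)
    r=ctrl.move_l(p,vel=25,threshold=12); s=st(th)
    if r or (s["force"]-a["force"])[2]<-13: print("caught?",r); break
E
```

```text
at knob 14.12 [541.5 205.2 177.6] [-0.1  0.1  0.1] 59.9 0.0
gripped 14.51 [542.  204.2 179. ] [-1.1 -4.6  4.2] 27.9 29.6
0.015 14.82 [542.6 204.  181.2] [ 1.  -1.7 -2.4] 28.2 29.8
0.03 15.1 [543.6 203.9 184.7] [ 0.6 -2.1 -2.8] 27.9 29.9
0.045 15.38 [544.6 203.8 187.8] [ 1.  -1.9 -3.3] 28.4 29.9
0.06 15.65 [545.5 203.7 190.7] [ 0.9 -2.4 -3.4] 28.1 29.9
0.075 15.93 [546.5 203.6 193.6] [ 0.4 -2.1 -3.5] 28.2 29.9
```

The lid rose 0.075 rad at a steady 3.5 N, so it isn't caught and the catch stays where it is. The pads sit about 5 mm above the ball's equator, so I'll lower the lid, regrip lower and then lift along the arc.

Run:
```python
from h import *
s=sensors.read_state(); k=knob(0)
ctrl.move_l(s["eef_pos"]+knob(0.005)-knob(.075),vel=40); st("down")
ctrl.gripper_to(45); q=sensors.read_state()["eef_pos"].copy(); q[2]=173.5; q[:2]=k[:2]
ctrl.move_l(q,vel=40,threshold=8); st("lower")
ctrl.gripper_to(20,40); a=st("gripped")
for th in np.arange(.08,.75,.08):
    r=ctrl.move_l(a["eef_pos"]+knob(th)-k,vel=60,threshold=15); st(round(th,2))
    if r: print("stop");break
ctrl.hold(.5); st("end")
p,d=optics.grab_frame("scene");cv2.imwrite("pics/s2.png",cv2.resize(p[100:280,130:370],None,fx=3,fy=3)[:,:,::-1])
```

```text
down 16.43 [542.2 204.1 179.9] [-0.2 -2.2 -3. ] 28.0 30.0
lower 17.05 [541.1 205.3 172.9] [0.5 0.9 1. ] 44.8 0.0
gripped 17.34 [541.4 204.2 173.7] [-1.6 -4.2  2. ] 28.2 39.3
0.08 17.77 [546.2 203.6 189. ] [-0.  -1.3 -3.8] 28.1 39.8
0.16 18.18 [552.2 203.  204.5] [-2.4 -2.8 -4.1] 27.9 39.7
0.24 18.6 [559.5 202.2 219.1] [-3.4 -2.9 -2.4] 27.8 39.7
0.32 19.02 [568.5 201.2 233.5] [-3.1 -3.3 -2.6] 28.2 39.6
0.4 19.43 [578.1 200.1 246.2] [-1.8 -3.5 -3.4] 28.1 39.6
0.48 19.85 [588.3 199.  258.2] [-2.  -4.2 -3.2] 27.9 39.6
0.56 20.27 [599.2 197.8 269.2] [-1.7 -4.9 -3.5] 28.1 39.6
0.64 20.68 [611.5 196.4 279.6] [-1.8 -5.2 -3.8] 27.7 39.7
0.72 21.1 [624.4 195.  289.1] [-2.8 -5.3 -3.1] 28.1 39.7
end 21.6 [624.1 195.  288.8] [-2.8 -4.8 -3.1] 27.8 39.7
```

View pics/s2.png

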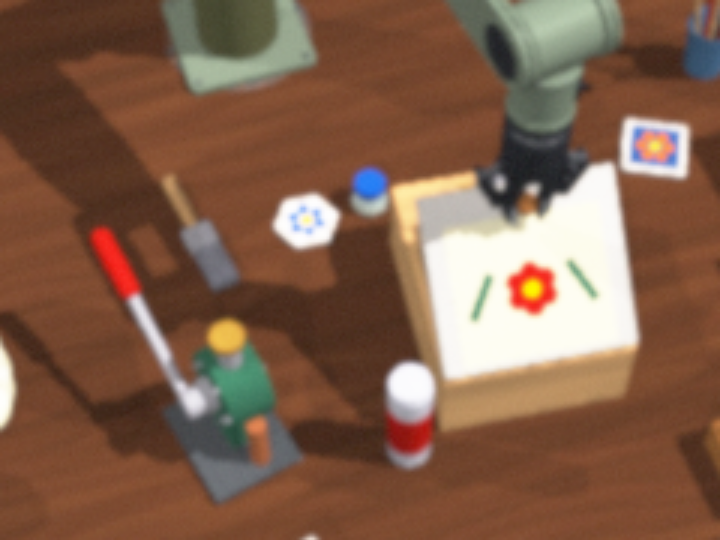

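The picture shows the lid standing open with its knob held between the fingers at about (530,200). The pump lever is back up at (115,260), and the bystanders are where they were.

```bash
python3 -c "
from h import *
st('x');print(ctrl.finish_job())"
```

```text
x 21.65 [624.1 195.  288.8] [-1.8 -4.8 -3.9] 27.9 39.7
the job is handed in; nothing more can be done
None
```

I pumped three full strokes and tugged the lid; it wasn't caught, so I left the catch alone. I then raised the lid to about 0.72 rad (41°) and handed the job in at 21.7 s still holding it; no verdict came back.

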